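# Gauge the open guide tube and present the rod for reading

### The job

Check the grey housing with the depth gauge: one of its two sloping guide tubes is plugged part-way down, deep inside and out of sight, so take the gauge from its cradle and find by feel the tube that lets the rod in all the way, and keep the collar pressed against that tube's mouth for a moment. Then draw the rod right out and finish holding it level and still in the air, its tip over the middle of the notebook and about a hand's breadth (10 cm) above the page, touching nothing. Do not put the gauge down or let go of it at the end, and do not knock the mug or the black loupe about.

Things in the scene. Friction and masses are not known exactly. Their poses are not given: they have to be found in the camera images.
- gauge_grip (a point): Handle point of the depth gauge, on its axis, half-way up. x points along the axis to the tip, z up while it lies in the cradle. Handle black, flat-sided, 16 mm wide (y), 20 mm high (z), from 56 mm behind this point to 42 mm ahead; collar's front face 50 mm ahead; tip 150 mm ahead. At the start the gauge lies level, its axis 60 mm above the bench
- gauge_collar (a point): Centre of the front face (tip side) of the gauge's steel collar, 32 mm across, 8 mm thick; this face stops against a tube's mouth. Same axes as gauge_grip
- gauge_tip (a point): End of the gauge's steel rod, 100 mm ahead of the collar's face; rod 10 mm across, the last 6 mm tapered to 6 mm, dark graduation rings near the tip. Same axes as gauge_grip
- gauge: The whole straight depth gauge (85 to 170 g): black handle, collar, rod; origin at gauge_collar, x along the axis to the tip
- cradle: Fixed wooden cradle under the gauge: strip 200 x 50 x 10 mm with two notched uprights 46 mm wide, one (61 mm high) 42 mm behind and one (66 mm high) 100 mm ahead of gauge_grip's starting place. Origin on the bench under that place, x towards the tip. Notches open at the top: lift the gauge straight up 25 mm or more
- fixture: Fixed housing: dark base plate 130 x 175 mm, grey block at its right, 116 mm high, and two parallel steel tubes 60 mm apart that slope up to the left out of the block. Origin on the bench; both mouths lie at y = 55 mm, z = 118 mm in its frame, x = -30 mm (near) and +30 mm (far). Nothing stands above 130 mm
- guide_near_mouth (a point): Centre of the rigid open end of the guide tube nearer the robot. z points out along the tube (to the left, 25 degrees above level): the rod goes in along -z. Outside 24 mm, bore 14 mm. The plugged tube, either one by chance, stops the rod with the tip about 56 mm inside (collar 44 mm short of the mouth); in the open one the tip goes in 100 mm and the collar stops on the mouth
- guide_far_mouth (a point): The same for the guide tube farther from the robot, parallel and alike from outside
- page (a point): Middle of the notebook's upper face, 12 mm above the bench; z up
- notebook: Fixed notebook with white pages, 210 x 151 x 12 mm, lying flat; origin under its middle, on the bench
- mug: Loose orange mug, 81 mm across, 101 mm high, a bystander; origin under its middle
- loupe: Loose black eye loupe, a small cone 35 mm across and 25 mm high standing on the bench, a bystander; origin under its middle

How it is judged:
By the outcome, as a careful person would: the job done as asked, in the order asked, and still so for the second after the job is handed in, while the arm keeps its last pose, push and grip.
It also fails if it takes over 58 s, if anything falls off the work surface, if the arm or the gripper's body presses on something with over 40 N, if the wrist force passes 120 N, or if a joint passes its speed limit or range.

### The arm

A 6-joint arm with a two-finger parallel gripper is mounted at the origin on a cart in front of the work surface, level with it; the furniture and walls round the work are solid. World frame = base frame: x ahead of the robot, y to its left, z up, the work surface at z = 0. Lengths are in m, angles in degrees, forces in N, time in s.
With the tool pointing down it reaches from about 0.4 to 0.825 m from the base axis. Payload 7 kg.
Tool frame: the origin (TCP) lies between the finger pads; the fingertips stand 22 mm ahead of it and the grasp point (between the pads) lies 3 mm ahead of it; z points along the fingers, y is the line along which they close (so a half turn about z gives the same grasp; the last joint's range is limited). The gripper opens to 88 mm and grips with 3 to 60 N. Pads are 19 mm wide; open, the fingers measure 130 mm over their backs; the gripper's body (78 mm by 193 mm) begins 47 mm behind the grasp point.
Start: joints at [-52.592, 20.546, 0.682, 0, -70.136, -16.507], TCP at [0.241, -0.631, 0.249] pointing down, gripper open.
Joint ranges: [-176.03, 176.03], [-82.01, 121.73], [-58.28, 71.71], [-173.87, 95.51], [-174.79, -0.11], [-173.66, 173.66]. Speed limits (degrees/s): [136.94, 136.94, 172.46, 180, 180, 180].

### API

Orientations are given as [roll, pitch, yaw] about the fixed x, y, z axes, in that order (R = Rz(yaw) Ry(pitch) Rx(roll)).
In Python, from plant import ctrl gives the robot as it stands.
- The arm moves only by the tool apply_moves, never from a script. Its argument "targets" is a list of rows, each an object with "travel": the shift along the tool's x, y, z in mm, a list of three; "roll": the turn about the tool's z in degrees; "jaw": the finger opening in mm, from 0 to 87.6. In form: [{"travel": [tx, ty, tz], "roll": roll, "jaw": jaw}, ...]. A call has 1 to 10 rows; each row shifts and turns the commanded pose from where the row before left it, along the tool's axes as they then stand; what a row does not reach is not made up. A row lasts 1/10 s, in which the tool goes at most 50 mm and 8.59 degrees, less where a joint would pass 70% of its speed; a pose out of reach is approached as far as the arm can. A call with a gripper value outside its range is refused whole. The fingers move at their own pace and stop on an object; the grip force is fixed at half the most. Time passes only in rows, so rows that do not move let the fingers close. It gives the time, the measured TCP pose, the force, the opening and the grip force at its end, in the units of the state.
- ctrl.get_obs(): the state, without advancing time (a new reading comes with each control period).
- ctrl.snapshot(name): name is "scene" or "top" or "wrist"; returns the picture (480x640x3 uint8, red, green, blue); there is no depth.
- ctrl.calibration(name): a dict with "K" (3x3 intrinsics, pixels), "extrinsics" (4x4, takes a point from camera to world coordinates); the wrist camera has in their place "hand_eye" (4x4, takes a point from camera to tool coordinates, whose origin is the TCP and whose axes are the flange's). Camera axes: x right, y down, z forward; pixel columns grow to the right and rows downward; lengths in m; the calibration is good to about 2 mm. A picture is of the moment at which its call begins: read the wrist's pose just before it. calibration takes no time and is no camera call.
- ctrl.close_job(): hands the job in; it is judged then, once.
The state is a dict: "clock": time; "joint_pos": joint angles; "qvel": joint speeds; "tau": joint torques, N m; "tool_pos": TCP position; "orientation": TCP orientation; "force": force on the tool from outside, world axes, zero at the start; "moment": the same for the moment, N m; "opening": finger opening in m; "gripper_force": force on a finger pad.
Only numpy, scipy, OpenCV 4.12 (cv2) and the standard library are available. Lean on these libraries where they do the work, as an engineer would, in place of code of your own. Each camera call takes 0.05 s, during which the arm holds its last target. There are 200 camera calls.

## Working session

There is one attempt and no reset: what is moved stays moved. The work goes in short steps, Python scripts to look and compute and a tool call to move; the robot and the scene stay as the last step left them, time stands still between calls to the robot, and variables do not carry over. Pictures are saved under pics/ and viewed, at most 12 in all, crops included, and the job is handed in when it is done.

Besides the shell and the picture viewer there is one more tool, called after "Request:" in YAML: its name, and indented under it one key for each argument. apply_moves: Moves the arm, as the interface text tells. Its arguments: {"type":"object","properties":{"targets":{"type":"array","items":{"type":"object","properties":{"travel":{"type":"array","items":{"type":"number"}},"roll":{"type":"number"},"jaw":{"type":"number"}}}}},"required":["targets"]}

```bash
mkdir -p pics; ls
python3 - <<'E'
from plant import ctrl
import cv2,numpy as np
o=ctrl.get_obs();print({k:np.round(v,3) for k,v in o.items()})
for n in("scene","top","wrist"):
    im=ctrl.snapshot(n);cv2.imwrite(f"pics/{n}0.png",im[:,:,::-1]);c=ctrl.calibration(n)
    print(n,{k:np.round(v,4).tolist() for k,v in c.items()})
E
```

```text
pics
{'clock': np.float64(0.0), 'joint_pos': array([-5.2592e+01,  2.0591e+01,  6.3300e-01, -2.1000e-02, -7.0135e+01,
       -1.6510e+01]), 'qvel': array([ 0.034, -0.064,  0.025,  0.104,  0.022, -0.013]), 'tau': array([-0.0000e+00, -5.8272e+01,  2.9303e+01,  6.9970e+00,  7.0000e-03,
       -0.0000e+00]), 'tool_pos': array([ 0.241, -0.63 ,  0.248]), 'orientation': array([ 1.79906e+02, -7.00000e-03, -1.59109e+02]), 'force': array([-0.07 , -0.206, -0.18 ]), 'moment': array([-0.047,  0.064,  0.026]), 'gripper_force': np.float64(0.0), 'opening': np.float64(0.088)}
scene {'K': [[501.6333, 0.0, 314.6284], [0.0, 501.6333, 248.2287], [0.0, 0.0, 1.0]], 'extrinsics': [[-0.8153, -0.3519, 0.4598, 0.1641], [-0.5788, 0.5162, -0.6313, 0.6057], [-0.0152, -0.7808, -0.6245, 0.7276], [0.0, 0.0, 0.0, 1.0]]}
top {'K': [[544.2745, 0.0, 322.0994], [0.0, 544.2745, 242.5289], [0.0, 0.0, 1.0]], 'extrinsics': [[-0.0087, -0.9972, 0.0737, 0.5282], [-0.9999, 0.0097, 0.0121, -0.0183], [-0.0127, -0.0736, -0.9972, 1.188], [0.0, 0.0, 0.0, 1.0]]}
wrist {'K': [[430.0991, 0.0, 310.6005], [0.0, 430.0991, 236.6716], [0.0, 0.0, 1.0]], 'hand_eye': [[-0.0, -0.9527, -0.304, 0.0819], [1.0, -0.0003, 0.0007, -0.0008], [-0.0008, -0.304, 0.9527, -0.1363], [0.0, 0.0, 0.0, 1.0]]}
```

View pics/scene0.png

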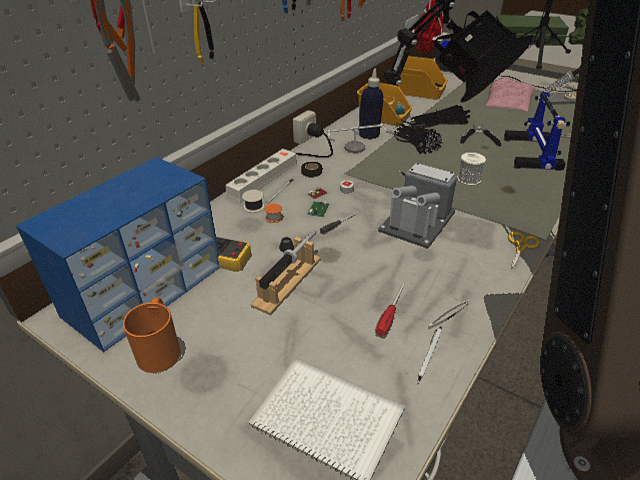

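View pics/top0.png

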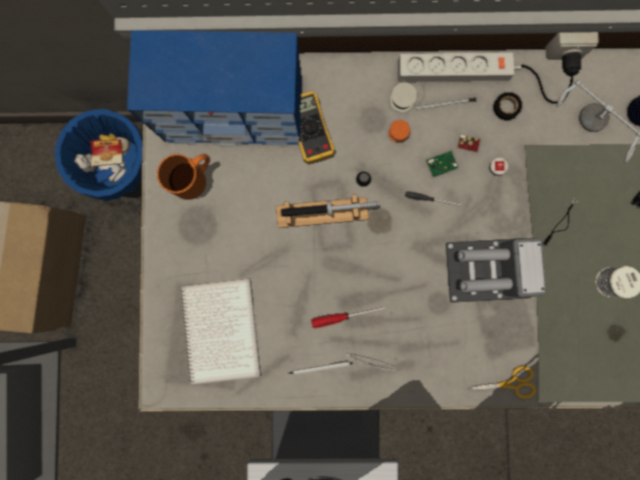

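The scene view shows the cradle and gauge at about (285,265), the fixture with its tube mouths at (400,192) and (424,207), the notebook at (328,418) and the mug at (152,335). The top view shows the gauge running from (280,210) to a tip at (380,206), the loupe at (364,178), the mouths at about (460,255) and (460,286), and the notebook at (220,330). I'll enlarge both views to pick features.

```bash
cat > h.py <<'E'
import numpy as np,cv2
from plant import ctrl
from scipy.spatial.transform import Rotation as R
def cam(n,o=None):
    c=ctrl.calibration(n);K=np.array(c["K"])
    if "extrinsics" in c: return K,np.array(c["extrinsics"])
    T=np.eye(4);T[:3,:3]=R.from_euler("xyz",o["orientation"],degrees=True).as_matrix();T[:3,3]=o["tool_pos"]
    return K,T@np.array(c["hand_eye"])
def ray(C,p):
    K,T=C;d=T[:3,:3]@np.linalg.solve(K,[p[0],p[1],1]);return T[:3,3],d/np.linalg.norm(d)
def onz(C,p,z):
    o,d=ray(C,p);return o+d*(z-o[2])/d[2]
def tri(*cp):
    A=np.zeros((3,3));b=np.zeros(3);L=[]
    for C,p in cp:
        o,d=ray(C,p);P=np.eye(3)-np.outer(d,d);A+=P;b+=P@o;L.append((o,P))
    x=np.linalg.solve(A,b);return x,[np.linalg.norm(P@(x-o)) for o,P in L]
def proj(C,X):
    K,T=C;q=K@(T[:3,:3].T@(np.asarray(X)-T[:3,3]));return q[:2]/q[2]
E
python3 - <<'E'
import cv2,numpy as np
t=cv2.imread("pics/top0.png");s=cv2.imread("pics/scene0.png")
def crop(im,x,y,w,h,W,H):
    c=cv2.resize(im[y:y+h,x:x+w],(W,H),interpolation=cv2.INTER_CUBIC)
    for i in range(0,w,10): cv2.line(c,(i*W//w,0),(i*W//w,8 if i%50 else 16),(0,0,255),1)
    for i in range(0,h,10): cv2.line(c,(0,i*H//h),(8 if i%50 else 16,i*H//h),(0,0,255),1)
    return c
a=crop(t,270,180,120,60,480,240);b=crop(t,440,230,80,80,320,320)
c=crop(s,245,220,120,90,480,360);d=crop(s,375,155,80,70,320,280)
out=np.zeros((600,800,3),np.uint8)
out[:240,:480]=a;out[240:600,:480]=c;out[:320,480:]=b;out[320:,480:]=d
cv2.imwrite("pics/comp.png",out)
E
```

```text
(no output)
```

View pics/comp.png

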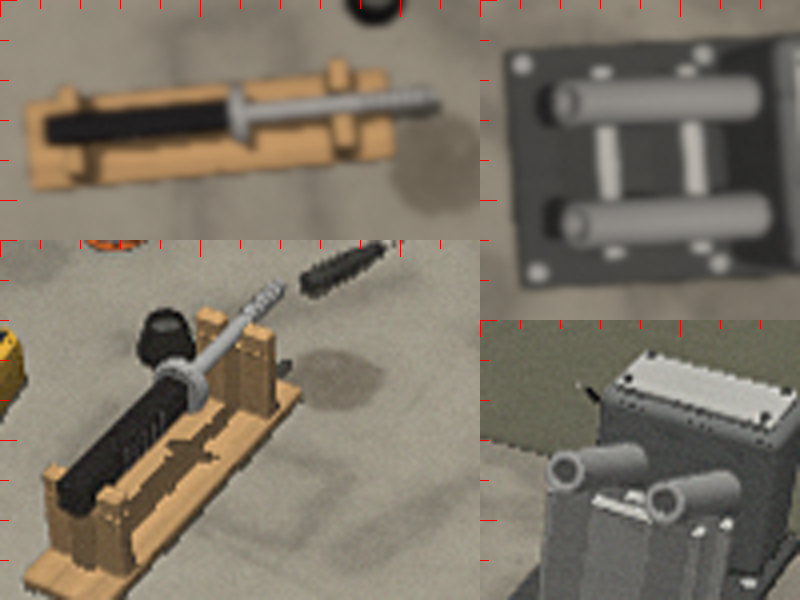

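Run:
```python
from h import *
np.set_printoptions(precision=4,suppress=True)
t=cam("top");s=cam("scene")
P={"rear":((281.7,212.2),(263.5,284.3)),"collar":((330,208),(290.5,255.8)),"tip":((379.7,205.2),(315.3,232)),
"far":((462.2,255.7),(396.5,192.7)),"near":((464.5,285.7),(421,200.7))}
X={}
for k,(a,b) in P.items():
    X[k],e=tri((t,a),(s,b));print(k,X[k],np.array(e))
print(X["tip"]-X["rear"],np.linalg.norm(X["tip"]-X["rear"]),np.linalg.norm(X["far"]-X["near"]))
d=(X["tip"]-X["rear"])[:2];print("gauge yaw",np.degrees(np.arctan2(d[1],d[0])))
m=(X["near"]-X["far"])[:2];print("tube insertion yaw",np.degrees(np.arctan2(m[1],m[0]))+90)
# notebook, loupe, mug
im=cv2.imread("pics/top0.png");w=(im.min(2)>165).astype(np.uint8);w=cv2.morphologyEx(w,cv2.MORPH_CLOSE,np.ones((7,7)))
c=[q for q in cv2.findContours(w,0,2)[0] if cv2.boundingRect(q)[0]<260 and cv2.boundingRect(q)[1]>250 and cv2.contourArea(q)>2000]
for q in c:
    r=cv2.minAreaRect(q);print(r,onz(t,r[0],.012),[onz(t,p,.012)[:2] for p in cv2.boxPoints(r)])
print("loupe",onz(t,(364,179),.015),"mug",onz(t,(180,178),.1))
```

```text
rear [0.6753 0.0787 0.0581] [0.0011 0.0011]
collar [ 0.6841 -0.0218  0.058 ] [0.0001 0.0001]
tip [ 0.6912 -0.1251  0.0533] [0.002 0.002]
far [ 0.5786 -0.2808  0.1153] [0.0003 0.0003]
near [ 0.5196 -0.2842  0.1136] [0.0005 0.0005]
[ 0.0159 -0.2038 -0.0048] 0.2044271233225399 0.05911875351853306
gauge yaw -85.54995769427649
tube insertion yaw -86.75012155702012
((219.74110412597656, 331.2904052734375), (95.1584701538086, 64.64286041259766), 83.9909896850586) [0.4263 0.2172 0.012 ] [array([0.521 , 0.2981]), array([0.5344, 0.159 ]), array([0.3329, 0.1374]), array([0.3196, 0.2748])]
loupe [ 0.7528 -0.0966  0.015 ] mug [0.7428 0.282  0.1   ]
```

The crops show the gauge from its handle end at top-view pixel (281.7,212.2) to its tip at (379.7,205.2). The mouths are at (462,256) and (464.5,286) in the top view, and at (396.5,193) and (421,201) in the scene view. Triangulated lengths and heights agree with the text: rear to tip measures 204 mm against 206, axis height about 58 mm, and mouths 59 mm apart against 60. Next I'll pass over the fixture with the wrist camera to refine the mouths.

```bash
cat >> h.py <<'E'
def plan(tgt,yaw,n,start=None,dec=0):
    "print rows in tool axes from the present (or given) pose with the tool pointing down"
    o=ctrl.get_obs();p=np.array(o["tool_pos"]);y=o["orientation"][2]
    if start is not None:p,y=np.array(start[:3]),start[3]
    dy=(yaw-y+180)%360-180;rows=[]
    def M(y):return R.from_euler("xyz",[180,0,y],degrees=True).as_matrix()
    for k in range(1,n+1):
        des=p+(np.array(tgt)-p)*0
        goal=(np.array(start[:3]) if start is not None else np.array(o["tool_pos"]))
        g=goal+(np.array(tgt)-goal)*k/n
        tr=np.round(M(y).T@(g-p),dec+3)*1000;p=p+M(y)@tr/1000
        r=round(-dy/n,1);y-=r;rows.append([tr.round(dec).tolist(),r])
    for a,r in rows:print(a,r)
    print("end",p.round(4),round(y,1))
E
python3 -c "
from h import *
plan([.55,-.34,.25],-86.5,10)"
```

```text
[-39.0, 16.0, -0.0] -7.3
[-41.0, 11.0, -0.0] -7.3
[-42.0, 6.0, -1.0] -7.3
[-43.0, -0.0, 0.0] -7.3
[-42.0, -5.0, -0.0] -7.3
[-41.0, -11.0, -0.0] -7.3
[-39.0, -15.0, -1.0] -7.3
[-38.0, -21.0, 0.0] -7.3
[-34.0, -25.0, 0.0] -7.3
[-31.0, -29.0, -0.0] -7.3
end [ 0.5503 -0.3397  0.2498] -86.1
```

Request:
apply_moves:
  targets:
    - {"travel":[-39,16,0],"roll":-7.3,"jaw":87}
    - {"travel":[-41,11,0],"roll":-7.3,"jaw":87}
    - {"travel":[-42,6,-1],"roll":-7.3,"jaw":87}
    - {"travel":[-43,0,0],"roll":-7.3,"jaw":87}
    - {"travel":[-42,-5,0],"roll":-7.3,"jaw":87}
    - {"travel":[-41,-11,0],"roll":-7.3,"jaw":87}
    - {"travel":[-39,-15,-1],"roll":-7.3,"jaw":87}
    - {"travel":[-38,-21,0],"roll":-7.3,"jaw":87}
    - {"travel":[-34,-25,0],"roll":-7.3,"jaw":87}
    - {"travel":[-31,-29,0],"roll":-7.3,"jaw":87}

```text
clock: 1.15
tool_pos: [0.5514, -0.3385, 0.2504]
orientation: [180.0, 0.0, -85.8]
force: [0.1, -1.5, 0.8]
opening: 0.0869
gripper_force: 0.0
```

Request:
apply_moves:
  targets:
    - {"travel":[0,0,0],"roll":0,"jaw":87}
    - {"travel":[0,0,0],"roll":0,"jaw":87}

```text
clock: 1.35
tool_pos: [0.551, -0.339, 0.25]
orientation: [179.9, 0.0, -86.0]
force: [-0.4, 0.1, -0.5]
opening: 0.0869
gripper_force: 0.0
```

```bash
cat >> h.py <<'E'
import json
def shot(n):
    o=ctrl.get_obs();im=ctrl.snapshot("wrist");cv2.imwrite(f"pics/{n}.png",im[:,:,::-1])
    json.dump({k:np.array(o[k]).tolist() for k in("tool_pos","orientation")},open(f"pics/{n}.json","w"));return o
def wcam(n):return cam("wrist",json.load(open(f"pics/{n}.json")))
E
python3 -c "
from h import *
o=shot('w1');print(o['tool_pos'],o['orientation'],o['joint_pos'])
plan([.55,-.24,.25],-86.5,4)"
```

```text
[ 0.55097471 -0.33899191  0.24997832] [ 1.79943187e+02  2.34963195e-02 -8.60188028e+01] [-1.43580437e+01  1.79141969e+01 -2.96142221e+00 -4.73631795e-03
 -6.91857012e+01  1.83409379e+01]
[-25.0, -2.0, 0.0] 0.1
[-25.0, -1.0, 0.0] 0.1
[-25.0, -2.0, 0.0] 0.1
[-25.0, -1.0, 0.0] 0.1
end [ 0.5498 -0.2396  0.2501] -86.5
```

View pics/w1.png

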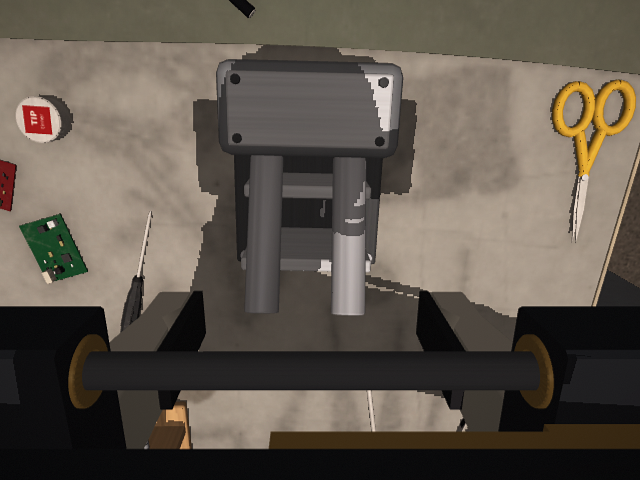

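The wrist view shows both tubes: the far tube's mouth end is at (262,312) and the near tube's at (348,314). I'll take a second view 100 mm on.

Request:
apply_moves:
  targets:
    - {"travel":[-25,-2,0],"roll":0.1,"jaw":87}
    - {"travel":[-25,-1,0],"roll":0.1,"jaw":87}
    - {"travel":[-25,-2,0],"roll":0.1,"jaw":87}
    - {"travel":[-25,-1,0],"roll":0.1,"jaw":87}
    - {"travel":[0,0,0],"roll":0,"jaw":87}
    - {"travel":[0,0,0],"roll":0,"jaw":87}

```text
clock: 2.0
tool_pos: [0.5493, -0.2404, 0.2509]
orientation: [-180.0, -0.0, -86.5]
force: [0.4, -0.2, 0.2]
opening: 0.0872
gripper_force: 0.0
```

Run:
```python
from h import *
o=shot('w2');print(o['tool_pos'],o['orientation'])
a=cv2.imread("pics/w1.png")[140:340,220:400];b=cv2.imread("pics/w2.png")[0:240,220:400]
def up(c,k,x0,y0):
    c=cv2.resize(c,None,fx=k,fy=k,interpolation=cv2.INTER_CUBIC)
    for i in range(0,c.shape[1],10*k//1):cv2.line(c,(i,0),(i,10),(0,0,255),1)
    for i in range(0,c.shape[0],10*k):cv2.line(c,(0,i),(10,i),(0,0,255),1)
    return c
A=up(a,2,0,0);B=up(b,2,0,0);out=np.zeros((480,730,3),np.uint8);out[:400,:360]=A;out[:,370:730]=B
cv2.imwrite("pics/c2.png",out)
plan([.681,.016,.21],-85.5,8)
```

```text
[ 0.54931834 -0.24042692  0.25093174] [-1.79978213e+02 -1.04689653e-02 -8.65432813e+01]
[-31.0, -18.0, 5.0] -0.1
[-31.0, -19.0, 5.0] -0.1
[-31.0, -18.0, 5.0] -0.1
[-31.0, -19.0, 5.0] -0.1
[-31.0, -18.0, 6.0] -0.1
[-31.0, -19.0, 5.0] -0.1
[-31.0, -18.0, 5.0] -0.1
[-31.0, -19.0, 5.0] -0.1
end [0.6808 0.0165 0.2098] -85.8
```

View pics/c2.png

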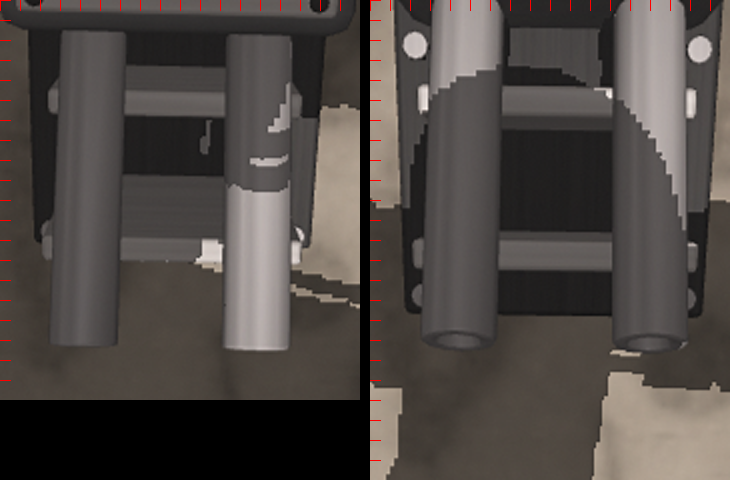

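The crops give the mouth centres. In w2 they are (264.5,170.5) far and (360,171.5) near. In w1, where the mouth is seen edge-on, they are (262.3,312.5) and (348.2,314.3).

Run:
```python
from h import *
np.set_printoptions(precision=4,suppress=True)
a,b=wcam("w1"),wcam("w2");t=cam("top");s=cam("scene")
f=tri((a,(262.3,312.5)),(b,(264.5,170.5)));n=tri((a,(348.2,314.3)),(b,(360,171.5)))
print(f,n,np.linalg.norm(f[0]-n[0]))
F=tri((a,(262.3,312.5)),(b,(264.5,170.5)),(t,(462.2,255.7)),(s,(396.5,192.7)));N=tri((a,(348.2,314.3)),(b,(360,171.5)),(t,(464.5,285.7)),(s,(421,200.7)))
print(F,N)
m=(n[0]-f[0]);print("yaw",np.degrees(np.arctan2(m[1],m[0]))+90)
# axis direction from silhouettes: tube centre points higher up, far tube, both views intersect planes
def line_plane(C,p,q):
    o,d=ray(C,p);_,e=ray(C,q);k=np.cross(d,e);return k/np.linalg.norm(k)
# w1: far tube centreline (84.5,340)->(94,40) ; near (256.5,340)->(258,45); w2: far (461,330)->(466,10), near (650,330)->(649,10)
w1=lambda u,v:(u/2+220,v/2+140);w2=lambda u,v:((u-370)/2+220,v/2)
for A,B in(((w1(84.5,340),w1(94,40)),(w2(461,330),w2(466,10))),((w1(256.5,340),w1(259,45)),(w2(650,330),w2(650,10)))):
    d=np.cross(line_plane(a,*A),line_plane(b,*B));d/=np.linalg.norm(d);d*=-np.sign(d[1]);print(d,"yaw",np.degrees(np.arctan2(d[1],d[0])),"elev",np.degrees(np.arcsin(d[2])))
```

```text
(array([ 0.5813, -0.2794,  0.119 ]), [np.float64(0.00018220155422368376), np.float64(0.00018220155422349547)]) (array([ 0.522 , -0.2825,  0.1197]), [np.float64(0.00010186241124777197), np.float64(0.000101862411247986)]) 0.05946637421115568
(array([ 0.5799, -0.2794,  0.117 ]), [np.float64(0.0016876873988439882), np.float64(0.0018417517319205448), np.float64(0.0013089812946363193), np.float64(0.002330393826954886)]) (array([ 0.5203, -0.2821,  0.1158]), [np.float64(0.0017827512632327574), np.float64(0.001225692783099346), np.float64(0.001301347413192562), np.float64(0.002140883850042281)])
yaw -87.04562674589451
[-0.0545 -0.7498  0.6594] yaw -94.16066896636165 elev 41.2560505753879
[ 0.0566 -0.949  -0.3102] yaw -86.58887674838664 elev -18.07197744153056
```

Request:
apply_moves:
  targets:
    - {"travel":[-31,-18,5],"roll":-0.1,"jaw":87}
    - {"travel":[-31,-19,5],"roll":-0.1,"jaw":87}
    - {"travel":[-31,-18,5],"roll":-0.1,"jaw":87}
    - {"travel":[-31,-19,5],"roll":-0.1,"jaw":87}
    - {"travel":[-31,-18,6],"roll":-0.1,"jaw":87}
    - {"travel":[-31,-19,5],"roll":-0.1,"jaw":87}
    - {"travel":[-31,-18,5],"roll":-0.1,"jaw":87}
    - {"travel":[-31,-19,5],"roll":-0.1,"jaw":87}
    - {"travel":[0,0,0],"roll":0,"jaw":87}
    - {"travel":[0,0,0],"roll":0,"jaw":87}

```text
clock: 3.05
tool_pos: [0.6811, 0.0171, 0.2086]
orientation: [179.9, -0.0, -85.7]
force: [-0.1, 0.1, 0.0]
opening: 0.0867
gripper_force: 0.0
```

Run:
```python
from h import *
o=shot('w3');print(o['tool_pos'],o['orientation'])
```

```text
[0.68108253 0.01705498 0.20855054] [ 1.79912754e+02 -2.41360670e-02 -8.57155885e+01]
```

View pics/w3.png

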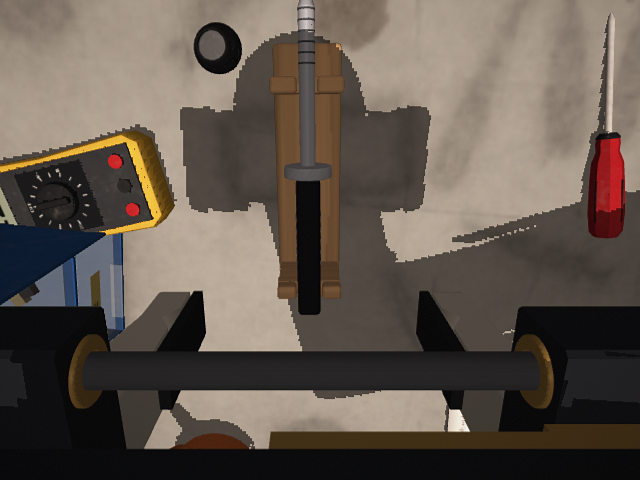

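The wrist view over the cradle shows the handle centreline running from (308.5,200) to (309.7,312), the rod at (307,60), and the collar at about (308,171).

Run:
```python
from h import *
np.set_printoptions(precision=4,suppress=True)
c=wcam("w3")
im=cv2.imread("pics/w3.png");g=im.max(2).astype(int)
for r in(60,110,140,200,220,240,300):
    print(r,''.join('#' if v<40 else '.' for v in g[r,285:335]),g[r,292:324:2])
P=[onz(c,p,z) for p,z in(((307,60),.06),((308,150),.06),((308.3,172),.06),((308.7,200),.07),((309.7,312),.07))]
print(np.array(P));d=P[4]-P[0];print(np.degrees(np.arctan2(-d[1],-d[0])))
```

```text
60 .................................................. [104 106 108  83  75  83  90  97  88  84  82  73 105 107 109 111]
110 .................................................. [105 109 112 114  73  81  88  92  91  84  84  67 111 113 112 113]
140 .................................................. [107 107 112 116  71  81  86  93  94  86  85  71 113 116 113 115]
200 ...........########################............... [107 109  25  11  12  12  12  12  13  12  11  11  11  10  83 117]
220 ............#######################............... [108 108  70   9  12  12  12  11  11  11  11  11  11   8  78 116]
240 ............#######################............... [108 108  65   7  12  12  12  12  11  11  11  12  11  10  57 115]
300 .............#######################.............. [84 84 85 19 11 12 11 11 11 11 11 12 10  9 39 84]
[[ 0.692  -0.0887  0.06  ]
 [ 0.6874 -0.0343  0.06  ]
 [ 0.6861 -0.02    0.06  ]
 [ 0.6846 -0.0033  0.07  ]
 [ 0.6779  0.0778  0.07  ]]
-85.18420762354296
```

Request:
apply_moves:
  targets:
    - {"travel":[2,-2,25],"roll":-0.4,"jaw":87}
    - {"travel":[0,0,30],"roll":0,"jaw":87}
    - {"travel":[0,0,30],"roll":0,"jaw":87}
    - {"travel":[0,0,30],"roll":0,"jaw":87}
    - {"travel":[0,0,20],"roll":0,"jaw":70}
    - {"travel":[0,0,10],"roll":0,"jaw":50}
    - {"travel":[0,0,0],"roll":0,"jaw":30}

```text
clock: 3.8
tool_pos: [0.6823, 0.0143, 0.0635]
orientation: [179.9, -0.0, -85.4]
force: [-0.8, 0.1, -0.9]
opening: 0.0685
gripper_force: 0.0
```

Request:
apply_moves:
  targets:
    - {"travel":[0,0,0],"roll":0,"jaw":20}
    - {"travel":[0,0,0],"roll":0,"jaw":10}
    - {"travel":[0,0,0],"roll":0,"jaw":0}
    - {"travel":[0,0,0],"roll":0,"jaw":0}
    - {"travel":[0,0,0],"roll":0,"jaw":0}
    - {"travel":[0,0,0],"roll":0,"jaw":0}

```text
clock: 4.4
tool_pos: [0.6831, 0.0158, 0.0648]
orientation: [-180.0, 0.0, -85.3]
force: [-0.3, 0.2, -0.5]
opening: 0.0207
gripper_force: 0.0
```

Request:
apply_moves:
  targets:
    - {"travel":[0,0,0],"roll":0,"jaw":0}
    - {"travel":[0,0,0],"roll":0,"jaw":0}
    - {"travel":[0,0,0],"roll":0,"jaw":0}

```text
clock: 4.7
tool_pos: [0.6831, 0.0158, 0.0647]
orientation: [-180.0, 0.0, -85.3]
force: [-0.3, -0.1, 1.7]
opening: 0.0158
gripper_force: 30.0
```

Gripped at 15.8 mm with 30 N. I'll lift it straight up.

Request:
apply_moves:
  targets:
    - {"travel":[0,0,-6],"roll":0,"jaw":0}
    - {"travel":[0,0,-12],"roll":0,"jaw":0}
    - {"travel":[0,0,-20],"roll":0,"jaw":0}
    - {"travel":[0,0,-20],"roll":0,"jaw":0}
    - {"travel":[0,0,-20],"roll":0,"jaw":0}
    - {"travel":[0,0,-15],"roll":0,"jaw":0}
    - {"travel":[0,0,-7],"roll":0,"jaw":0}
    - {"travel":[0,0,0],"roll":0,"jaw":0}
    - {"travel":[0,0,0],"roll":0,"jaw":0}

```text
clock: 5.6
tool_pos: [0.6825, 0.0157, 0.1638]
orientation: [179.9, 0.0, -85.3]
force: [-0.5, 0.2, -1.8]
opening: 0.016
gripper_force: 30.0
```

Run:
```python
from h import *
np.set_printoptions(precision=4,suppress=True)
o=shot('w4');print(o['tool_pos'],o['orientation'],o['force'],o['moment'])
t=ctrl.snapshot("top");s=ctrl.snapshot("scene")
for n,i in(("top4",t),("scene4",s)):cv2.imwrite(f"pics/{n}.png",i[:,:,::-1])
w=cv2.imread("pics/w4.png")
out=np.zeros((480,790,3),np.uint8);out[:,:400]=w[:480,120:520]
out[:,410:790]=cv2.resize(s[170:290,230:325,::-1],(380,480),interpolation=cv2.INTER_CUBIC)
cv2.imwrite("pics/c4.png",out)
```

```text
[0.6825 0.0157 0.1638] [179.9382   0.0087 -85.3094] [-0.5203  0.159  -1.7753] [0.0018 0.1095 0.0018]
```

View pics/c4.png

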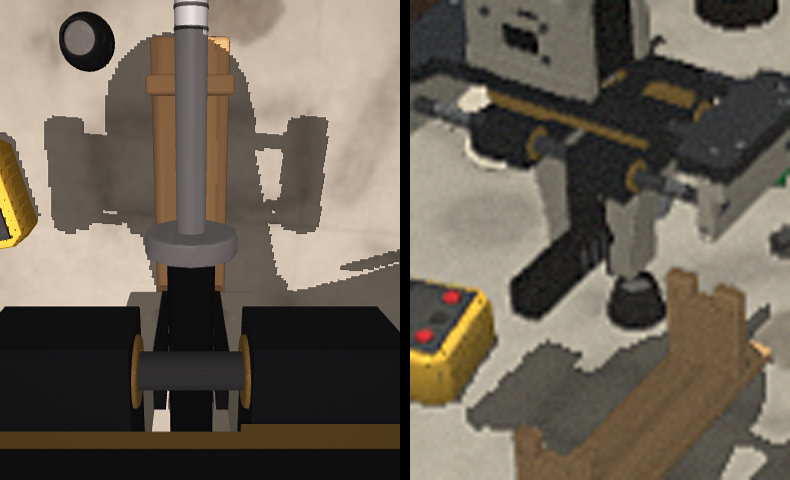

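The gauge is lifted and looks level, its rod running straight ahead along column 191 of the left crop. The weight reads about 1.6 N. Since the tool can only roll, I'll get the 25° tilt by starting the tip in a mouth and letting the handle pivot between the pads.

```bash
python3 -c "
from h import *
plan([.5138,-.1267,.1636],-87,8)
plan([.5138,-.1267,.1232],-87,2,start=[.5138,-.1267,.1636,-87])"
```

```text
[16.0, 22.0, -0.0] 0.2
[16.0, 23.0, -0.0] 0.2
[16.0, 22.0, -0.0] 0.2
[16.0, 23.0, -0.0] 0.2
[17.0, 22.0, -0.0] 0.2
[16.0, 22.0, -0.0] 0.2
[17.0, 22.0, -0.0] 0.2
[16.0, 22.0, -0.0] 0.2
end [ 0.514  -0.1265  0.1634] -86.9
[0.0, -0.0, 20.0] 0.0
[0.0, -0.0, 20.0] 0.0
end [ 0.5138 -0.1267  0.1236] -87.0
```

Request:
apply_moves:
  targets:
    - {"travel":[16,22,0],"roll":0.2,"jaw":0}
    - {"travel":[16,23,0],"roll":0.2,"jaw":0}
    - {"travel":[16,22,0],"roll":0.2,"jaw":0}
    - {"travel":[16,23,0],"roll":0.2,"jaw":0}
    - {"travel":[17,22,0],"roll":0.2,"jaw":0}
    - {"travel":[16,22,0],"roll":0.2,"jaw":0}
    - {"travel":[17,22,0],"roll":0.3,"jaw":0}
    - {"travel":[16,22,0],"roll":0.2,"jaw":0}
    - {"travel":[0,0,20],"roll":0,"jaw":0}
    - {"travel":[0,0,20],"roll":0,"jaw":0}

```text
clock: 6.75
tool_pos: [0.5142, -0.1269, 0.1245]
orientation: [-179.9, 0.0, -87.1]
force: [1.1, -0.5, -1.2]
opening: 0.0158
gripper_force: 30.0
```

Request:
apply_moves:
  targets:
    - {"travel":[0,0,0],"roll":0,"jaw":0}
    - {"travel":[0,0,0],"roll":0,"jaw":0}
    - {"travel":[0,0,0],"roll":0,"jaw":0}

```text
clock: 7.05
tool_pos: [0.5152, -0.1263, 0.1253]
orientation: [-180.0, -0.0, -87.0]
force: [0.4, 0.3, -0.7]
opening: 0.0158
gripper_force: 30.0
```

Run:
```python
from h import *
np.set_printoptions(precision=4,suppress=True)
o=shot('w5');print(o['tool_pos'],o['orientation'],o['force'])
t=ctrl.snapshot("top")[:,:,::-1];s=ctrl.snapshot("scene")[:,:,::-1];w=cv2.imread("pics/w5.png")
out=np.zeros((600,800,3),np.uint8)
out[:280,:400]=cv2.resize(t[235:305,400:500],(400,280),interpolation=cv2.INTER_CUBIC)
out[290:600,:400]=cv2.resize(s[155:232,340:440],(400,310),interpolation=cv2.INTER_CUBIC)
out[:400,410:800]=w[:400,120:510]
cv2.imwrite("pics/c5.png",out)
```

```text
[ 0.5152 -0.1263  0.1253] [-179.9528   -0.016   -86.9696] [ 0.4445  0.3484 -0.7102]
```

View pics/c5.png

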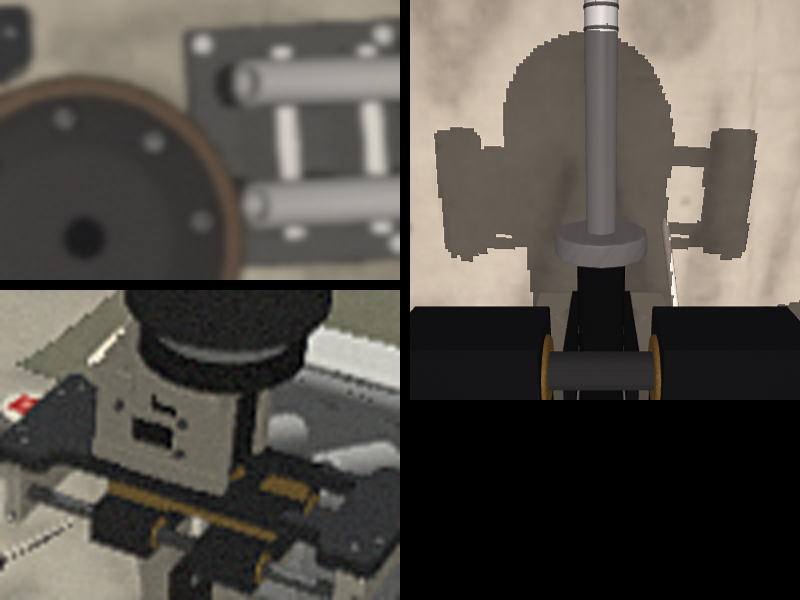

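The top and scene views are hidden by the arm. The wrist view shows the rod centred and straight, collar at rows 222–266 and the innermost ring at about (311,31). I'll check that the gauge is level from that ring.

Run:
```python
from h import *
np.set_printoptions(precision=4,suppress=True)
for n in("w3","w4","w5"):
    g=cv2.cvtColor(cv2.imread(f"pics/{n}.png"),cv2.COLOR_BGR2GRAY).astype(int)
    print(n,g[0:90,307],g[150:175,300] if n=="w3" else g[212:245,285])
```

```text
w3 [160 162 163 163 173 190 117  67 148 185 187 187 186 186 186 187 191 171
  86  75 183 191 190 190 189 190 190 192 197  97  97  85  83  85  86  85
  86  85  87  90  42  24  83  89  88  87  88  87  87  89  92  43  40  85
  89  89  88  88  88  89  91  78  38  54  86  88  88  89  89  88  89  89
  89  89  89  89  90  89  90  89  89  90  90  89  89  89  89  90  89  89] [67 67 67 70 69 70 69 69 68 68 69 70 69 62 61 62 62 64 64 84 90 88 87 86
 85]
w4 [221 140  89  85  80 176 216 216 215 216 216 215 216 216 216 216 217 216
 217 217 217 217 218 222 202  78  33  37  64 102 105 104 104 103 105 104
 103 104 103 103 104 105 103 104 104 104 104 104 105 104 104 104 104 105
 105 105 104 104 105 105 105 106 106 105 105 105 106 106 106 105 106 105
 106 106 105 106 107 106 105 107 106 106 107 107 106 107 107 107 106 106] [105 104 104 104 105 104 105 104 105 106  82  76  78  78  79  79  78  79
  78  77  78  79  80  79  79  79  79  80  80  81  86  93 104]
w5 [222 141  88  84  80 175 216 216 215 214 215 215 215 215 216 216 216 216
 216 216 216 217 217 220 199 108  84  85  96 222 132 100 103 103 103 104
 104 104 104 103 102 103 103 104 103 104 104 104 104 104 104 104 105 104
 104 105 105 104 104 104 105 104 105 104 106 105 105 106 105 105 105 106
 104 105 105 105 105 105 105 106 105 106 106 106 106 106 106 106 107 106] [ 88  88  89  88  88  89  89  89  90  90  79  78  78  78  79  77  78  77
  77  78  79  78  79  79  78  79  79  80  79  81  85  93 102]
```

Run:
```python
from h import *
from scipy.optimize import brentq
c=wcam("w3");u=np.array([np.cos(np.radians(-85.2)),np.sin(np.radians(-85.2))])
tcp=np.array([.6831,.0158])
for r in(62.6,51.5):
    X=onz(c,(307,r),.065);s=(X[:2]-tcp)@u;
    for n,row in(("w4",27 if r>60 else 3),("w5",27 if r>60 else 3)):
        o=json.load(open(f"pics/{n}.json"));C=cam("wrist",o);yaw=np.radians(o["orientation"][2])
        f=lambda th:proj(C,np.array(o["tool_pos"])+np.array([0,0,-.0047])+R.from_euler("z",yaw).apply([s*np.cos(th)+.005*np.sin(th),0,-s*np.sin(th)+.005*np.cos(th)]))[1]-row
        print(n,s,f(0),"pitch down deg",np.degrees(brentq(f,-.3,.3)))
```

```text
Traceback (most recent call last):
ValueError: f(a) and f(b) must have different signs
```

Run:
```python
from h import *
c=wcam("w3");u=np.array([np.cos(np.radians(-85.2)),np.sin(np.radians(-85.2))])
tcp=np.array([.6831,.0158])
for r,row in((62.6,27),(51.5,3)):
    X=onz(c,(307,r),.065);s=(X[:2]-tcp)@u;o=json.load(open("pics/w5.json"));C=cam("wrist",o);yaw=np.radians(o["orientation"][2])
    f=lambda th:proj(C,np.array(o["tool_pos"])+np.array([0,0,-.0047])+R.from_euler("z",yaw).apply([s*np.cos(th)+.005*np.sin(th),0,-s*np.sin(th)+.005*np.cos(th)]))[1]
    print(s,row,[f(np.radians(d)).round(1) for d in(-15,-5,-2,0,2,5,15)])
    print("collar",[proj(C,np.array(o["tool_pos"])+np.array([0,0,-.0047])+R.from_euler("z",yaw).apply([q,-.011,.0115]))[1].round(1) for q in(.037,.041,.045)])
```

```text
0.10296596793716796 27 [np.float64(32.0), np.float64(25.4), np.float64(26.2), np.float64(27.3), np.float64(28.8), np.float64(31.8), np.float64(46.6)]
collar [np.float64(251.3), np.float64(239.4), np.float64(227.3)]
0.10916158336768009 3 [np.float64(1.6), np.float64(-0.8), np.float64(1.2), np.float64(3.2), np.float64(5.6), np.float64(9.8), np.float64(28.4)]
collar [np.float64(251.3), np.float64(239.4), np.float64(227.3)]
```

Level to within 1°. I'll feel for the near mouth.

Request:
apply_moves:
  targets:
    - {"travel":[4,1,2],"roll":0,"jaw":0}
    - {"travel":[5,0,0],"roll":0,"jaw":0}
    - {"travel":[5,0,0],"roll":0,"jaw":0}
    - {"travel":[3,0,0],"roll":0,"jaw":0}
    - {"travel":[0,0,0],"roll":0,"jaw":0}

```text
clock: 7.7
tool_pos: [0.5144, -0.144, 0.1225]
orientation: [180.0, -0.0, -87.0]
force: [0.0, -0.7, -0.3]
opening: 0.016
gripper_force: 30.0
```

Request:
apply_moves:
  targets:
    - {"travel":[2,0,0],"roll":0,"jaw":0}
    - {"travel":[2,0,0],"roll":0,"jaw":0}
    - {"travel":[0,0,0],"roll":0,"jaw":0}

```text
clock: 8.0
tool_pos: [0.5146, -0.1475, 0.1226]
orientation: [180.0, -0.0, -87.0]
force: [0.2, -0.3, -1.5]
opening: 0.0159
gripper_force: 30.0
```

Request:
apply_moves:
  targets:
    - {"travel":[2,0,0],"roll":0,"jaw":0}
    - {"travel":[1,0,0],"roll":0,"jaw":0}
    - {"travel":[0,0,0],"roll":0,"jaw":0}

```text
clock: 8.3
tool_pos: [0.5148, -0.1505, 0.1226]
orientation: [180.0, -0.0, -87.0]
force: [0.0, 0.7, -1.3]
opening: 0.0156
gripper_force: 30.0
```

Request:
apply_moves:
  targets:
    - {"travel":[1,0,0],"roll":0,"jaw":0}
    - {"travel":[2,0,0],"roll":0,"jaw":0}
    - {"travel":[0,0,0],"roll":0,"jaw":0}

```text
clock: 8.6
tool_pos: [0.5149, -0.1535, 0.1225]
orientation: [180.0, 0.0, -87.0]
force: [0.2, 0.2, -0.9]
opening: 0.0159
gripper_force: 30.0
```

Request:
apply_moves:
  targets:
    - {"travel":[0,0,-3],"roll":0,"jaw":0}
    - {"travel":[0,0,-3],"roll":0,"jaw":0}
    - {"travel":[0,0,-3],"roll":0,"jaw":0}
    - {"travel":[0,0,0],"roll":0,"jaw":0}

```text
clock: 9.0
tool_pos: [0.5149, -0.1533, 0.132]
orientation: [-180.0, 0.0, -87.0]
force: [-0.2, 0.3, -3.3]
opening: 0.0159
gripper_force: 30.0
```

Raising the grip now meets the bore's upper wall (fz −3.3 N), so the tip is in the mouth. I'll swing up along the arc.

Request:
apply_moves:
  targets:
    - {"travel":[0,0,-4],"roll":0,"jaw":0}
    - {"travel":[0,0,-4],"roll":0,"jaw":0}
    - {"travel":[0,0,-4],"roll":0,"jaw":0}
    - {"travel":[0,0,0],"roll":0,"jaw":0}

```text
clock: 9.4
tool_pos: [0.5151, -0.1534, 0.1442]
orientation: [-180.0, 0.0, -87.0]
force: [-0.6, 0.4, -2.7]
opening: 0.016
gripper_force: 30.0
```

Request:
apply_moves:
  targets:
    - {"travel":[1,0,-4],"roll":0,"jaw":0}
    - {"travel":[1,0,-4],"roll":0,"jaw":0}
    - {"travel":[1,0,-4],"roll":0,"jaw":0}
    - {"travel":[0,0,0],"roll":0,"jaw":0}

```text
clock: 9.8
tool_pos: [0.5154, -0.1564, 0.1563]
orientation: [-180.0, 0.0, -87.0]
force: [-0.1, 2.5, -2.9]
opening: 0.0158
gripper_force: 30.0
```

Request:
apply_moves:
  targets:
    - {"travel":[1,0,-4],"roll":0,"jaw":0}
    - {"travel":[1,0,-4],"roll":0,"jaw":0}
    - {"travel":[2,0,-4],"roll":0,"jaw":0}
    - {"travel":[0,0,0],"roll":0,"jaw":0}

```text
clock: 10.2
tool_pos: [0.5155, -0.1607, 0.1682]
orientation: [-180.0, -0.0, -87.0]
force: [-0.6, 1.7, -2.2]
opening: 0.0163
gripper_force: 30.0
```

Request:
apply_moves:
  targets:
    - {"travel":[2,0,-4],"roll":0,"jaw":0}
    - {"travel":[2,0,-4],"roll":0,"jaw":0}
    - {"travel":[0,0,0],"roll":0,"jaw":0}
    - {"travel":[0,0,0],"roll":0,"jaw":0}

```text
clock: 10.6
tool_pos: [0.5156, -0.1647, 0.1758]
orientation: [-180.0, -0.0, -87.0]
force: [-0.8, 1.0, -1.8]
opening: 0.0158
gripper_force: 30.0
```

Run:
```python
from h import *
o=shot('w6');print(o['tool_pos'],o['orientation'],o['force'])
```

```text
[ 0.51558022 -0.16466101  0.1757875 ] [-1.79982260e+02 -1.95701251e-02 -8.70051874e+01] [-0.81475811  0.9940758  -1.78653273]
```

View pics/w6.png

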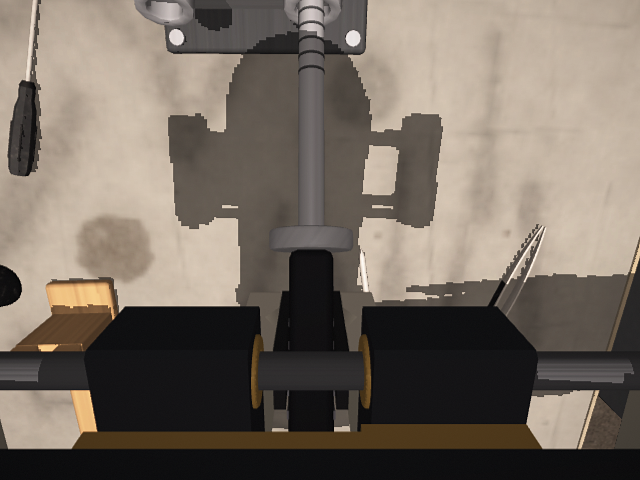

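The wrist view shows the rod tilted and its tip inside the near mouth at (312,5), laterally centred. I'll slide it in along the axis.

Request:
apply_moves:
  targets:
    - {"travel":[4.5,0,2.1],"roll":0,"jaw":0}
    - {"travel":[4.5,0,2.1],"roll":0,"jaw":0}
    - {"travel":[4.5,0,2.1],"roll":0,"jaw":0}
    - {"travel":[4.5,0,2.1],"roll":0,"jaw":0}
    - {"travel":[0,0,0],"roll":0,"jaw":0}

```text
clock: 11.15
tool_pos: [0.5163, -0.1831, 0.1667]
orientation: [180.0, -0.0, -87.0]
force: [0.2, -0.2, -1.4]
opening: 0.016
gripper_force: 30.0
```

Request:
apply_moves:
  targets:
    - {"travel":[4.5,0,2.1],"roll":0,"jaw":0}
    - {"travel":[4.5,0,2.1],"roll":0,"jaw":0}
    - {"travel":[4.5,0,2.1],"roll":0,"jaw":0}
    - {"travel":[0,0,0],"roll":0,"jaw":0}

```text
clock: 11.55
tool_pos: [0.517, -0.1964, 0.1605]
orientation: [180.0, -0.0, -87.0]
force: [0.1, -0.7, -1.7]
opening: 0.0158
gripper_force: 30.0
```

Request:
apply_moves:
  targets:
    - {"travel":[3.6,0,1.7],"roll":0,"jaw":0}
    - {"travel":[3.6,0,1.7],"roll":0,"jaw":0}
    - {"travel":[0,0,0],"roll":0,"jaw":0}

```text
clock: 11.85
tool_pos: [0.5174, -0.2034, 0.1572]
orientation: [180.0, -0.0, -87.0]
force: [-0.6, 0.1, -0.9]
opening: 0.016
gripper_force: 30.0
```

Request:
apply_moves:
  targets:
    - {"travel":[2.7,0,1.3],"roll":0,"jaw":0}
    - {"travel":[2.7,0,1.3],"roll":0,"jaw":0}
    - {"travel":[0,0,0],"roll":0,"jaw":0}

```text
clock: 12.15
tool_pos: [0.5177, -0.2087, 0.1547]
orientation: [180.0, -0.0, -87.0]
force: [-0.3, 0.5, -0.6]
opening: 0.0157
gripper_force: 30.0
```

Request:
apply_moves:
  targets:
    - {"travel":[2.7,0,1.3],"roll":0,"jaw":0}
    - {"travel":[2.7,0,1.3],"roll":0,"jaw":0}
    - {"travel":[0,0,0],"roll":0,"jaw":0}

```text
clock: 12.45
tool_pos: [0.518, -0.2141, 0.152]
orientation: [180.0, 0.0, -87.0]
force: [-0.4, 0.1, -1.0]
opening: 0.0162
gripper_force: 30.0
```

Request:
apply_moves:
  targets:
    - {"travel":[2.7,0,1.3],"roll":0,"jaw":0}
    - {"travel":[2.7,0,1.3],"roll":0,"jaw":0}
    - {"travel":[0,0,0],"roll":0,"jaw":0}

```text
clock: 12.75
tool_pos: [0.5183, -0.2195, 0.1494]
orientation: [180.0, 0.0, -87.0]
force: [0.2, 0.5, -0.8]
opening: 0.0159
gripper_force: 30.0
```

There is no resistance past 70 mm, so the near tube is the open one. I'll continue until the collar seats.

Request:
apply_moves:
  targets:
    - {"travel":[3.6,0,1.7],"roll":0,"jaw":0}
    - {"travel":[3.6,0,1.7],"roll":0,"jaw":0}
    - {"travel":[3.6,0,1.7],"roll":0,"jaw":0}
    - {"travel":[3.6,0,1.7],"roll":0,"jaw":0}
    - {"travel":[0,0,0],"roll":0,"jaw":0}

```text
clock: 13.25
tool_pos: [0.5189, -0.234, 0.1425]
orientation: [180.0, 0.0, -87.0]
force: [0.1, 0.3, -1.2]
opening: 0.0157
gripper_force: 30.0
```

Request:
apply_moves:
  targets:
    - {"travel":[2.7,0,1.3],"roll":0,"jaw":0}
    - {"travel":[2.7,0,1.3],"roll":0,"jaw":0}
    - {"travel":[0,0,0],"roll":0,"jaw":0}

```text
clock: 13.55
tool_pos: [0.5193, -0.2392, 0.1401]
orientation: [180.0, 0.0, -87.0]
force: [-0.5, 0.0, -1.5]
opening: 0.0159
gripper_force: 30.0
```

Request:
apply_moves:
  targets:
    - {"travel":[1.8,0,0.8],"roll":0,"jaw":0}
    - {"travel":[1.8,0,0.8],"roll":0,"jaw":0}
    - {"travel":[0,0,0],"roll":0,"jaw":0}

```text
clock: 13.85
tool_pos: [0.5196, -0.2427, 0.1385]
orientation: [180.0, 0.0, -87.0]
force: [0.1, 0.0, -0.9]
opening: 0.016
gripper_force: 30.0
```

Request:
apply_moves:
  targets:
    - {"travel":[1.8,0,0.8],"roll":0,"jaw":0}
    - {"travel":[0.9,0,0.4],"roll":0,"jaw":0}
    - {"travel":[0,0,0],"roll":0,"jaw":0}

```text
clock: 14.15
tool_pos: [0.5197, -0.2452, 0.1375]
orientation: [-180.0, 0.0, -87.0]
force: [-0.4, 1.2, 0.7]
opening: 0.0156
gripper_force: 30.0
```

Request:
apply_moves:
  targets:
    - {"travel":[0.9,0,0.4],"roll":0,"jaw":0}
    - {"travel":[0.9,0,0.4],"roll":0,"jaw":0}
    - {"travel":[0,0,0],"roll":0,"jaw":0}

```text
clock: 14.45
tool_pos: [0.5198, -0.2454, 0.1374]
orientation: [-180.0, 0.1, -87.0]
force: [-2.6, 13.3, 10.2]
opening: 0.016
gripper_force: 30.0
```

The collar has seated at the expected depth: about 100 mm in, pressing with about 15 N. Holding.

Request:
apply_moves:
  targets:
    - {"travel":[0,0,0],"roll":0,"jaw":0}
    - {"travel":[0,0,0],"roll":0,"jaw":0}
    - {"travel":[0,0,0],"roll":0,"jaw":0}
    - {"travel":[0,0,0],"roll":0,"jaw":0}
    - {"travel":[0,0,0],"roll":0,"jaw":0}
    - {"travel":[0,0,0],"roll":0,"jaw":0}
    - {"travel":[0,0,0],"roll":0,"jaw":0}
    - {"travel":[0,0,0],"roll":0,"jaw":0}
    - {"travel":[0,0,0],"roll":0,"jaw":0}
    - {"travel":[0,0,0],"roll":0,"jaw":0}

```text
clock: 15.45
tool_pos: [0.5198, -0.2454, 0.1374]
orientation: [-180.0, 0.1, -87.0]
force: [-2.7, 12.1, 10.1]
opening: 0.016
gripper_force: 30.0
```

Request:
apply_moves:
  targets:
    - {"travel":[0,0,0],"roll":0,"jaw":0}
    - {"travel":[0,0,0],"roll":0,"jaw":0}
    - {"travel":[0,0,0],"roll":0,"jaw":0}
    - {"travel":[0,0,0],"roll":0,"jaw":0}
    - {"travel":[0,0,0],"roll":0,"jaw":0}

```text
clock: 15.95
tool_pos: [0.5198, -0.2454, 0.1375]
orientation: [-180.0, 0.1, -87.0]
force: [-3.1, 13.0, 10.1]
opening: 0.0161
gripper_force: 30.0
```

Run:
```python
from h import *
o=shot('w7');print(o['clock'],o['tool_pos'],o['force'],o['gripper_force'])
```

```text
15.95 [ 0.51984629 -0.24541714  0.13745159] [-3.05515254 13.03569159 10.09162919] 30.005396604537964
```

View pics/w7.png

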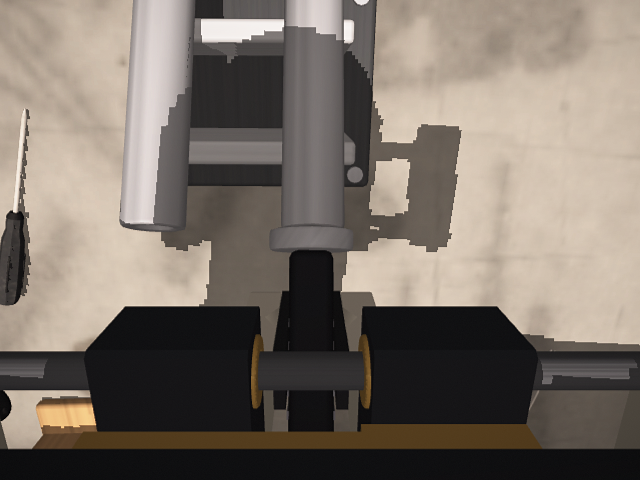

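The collar sits on the near tube's mouth at (312,238). I'll draw back to about 11 mm inside, then level by the reverse arc.

Request:
apply_moves:
  targets:
    - {"travel":[-5,0,-2.3],"roll":0,"jaw":0}
    - {"travel":[-9,0,-4.2],"roll":0,"jaw":0}
    - {"travel":[-9,0,-4.2],"roll":0,"jaw":0}
    - {"travel":[-9,0,-4.2],"roll":0,"jaw":0}
    - {"travel":[-9,0,-4.2],"roll":0,"jaw":0}
    - {"travel":[-9,0,-4.2],"roll":0,"jaw":0}
    - {"travel":[-9,0,-4.2],"roll":0,"jaw":0}
    - {"travel":[-9,0,-4.2],"roll":0,"jaw":0}
    - {"travel":[-9,0,-4.2],"roll":0,"jaw":0}
    - {"travel":[0,0,0],"roll":0,"jaw":0}

```text
clock: 17.0
tool_pos: [0.5161, -0.1691, 0.1733]
orientation: [-179.9, 0.0, -86.9]
force: [-1.0, -0.1, -2.0]
opening: 0.0158
gripper_force: 30.0
```

Request:
apply_moves:
  targets:
    - {"travel":[-5,0,-2.2],"roll":0,"jaw":0}
    - {"travel":[0,0,0],"roll":0,"jaw":0}

```text
clock: 17.2
tool_pos: [0.5157, -0.1649, 0.1749]
orientation: [-180.0, -0.0, -87.0]
force: [0.2, 0.3, -0.3]
opening: 0.0159
gripper_force: 30.0
```

Request:
apply_moves:
  targets:
    - {"travel":[-2,0,4],"roll":0,"jaw":0}
    - {"travel":[-2,0,4],"roll":0,"jaw":0}
    - {"travel":[-2,0,4],"roll":0,"jaw":0}
    - {"travel":[0,0,0],"roll":0,"jaw":0}

```text
clock: 17.6
tool_pos: [0.5151, -0.1593, 0.1622]
orientation: [180.0, -0.0, -87.0]
force: [0.6, -2.2, -0.1]
opening: 0.0155
gripper_force: 30.0
```

Request:
apply_moves:
  targets:
    - {"travel":[-1,0,4],"roll":0,"jaw":0}
    - {"travel":[-1,0,4],"roll":0,"jaw":0}
    - {"travel":[-1,0,4],"roll":0,"jaw":0}
    - {"travel":[-1,0,4],"roll":0,"jaw":0}
    - {"travel":[0,0,0],"roll":0,"jaw":0}

```text
clock: 18.1
tool_pos: [0.5148, -0.155, 0.1461]
orientation: [180.0, 0.0, -87.0]
force: [-0.2, 0.2, 0.6]
opening: 0.0156
gripper_force: 30.0
```

Request:
apply_moves:
  targets:
    - {"travel":[-0.5,0,4],"roll":0,"jaw":0}
    - {"travel":[-0.5,0,4],"roll":0,"jaw":0}
    - {"travel":[0,0,4],"roll":0,"jaw":0}
    - {"travel":[0,0,4],"roll":0,"jaw":0}
    - {"travel":[0,0,4],"roll":0,"jaw":0}
    - {"travel":[0,0,0],"roll":0,"jaw":0}

```text
clock: 18.7
tool_pos: [0.5147, -0.1542, 0.1261]
orientation: [179.9, 0.0, -87.0]
force: [0.7, 0.9, 1.5]
opening: 0.0154
gripper_force: 30.0
```

```bash
cat > ring.py <<'E'
from h import *
import sys
n=sys.argv[1];o=shot(n);print(o['clock'],o['tool_pos'],o['force'])
g=cv2.cvtColor(cv2.imread(f"pics/{n}.png"),cv2.COLOR_BGR2GRAY).astype(int)
print(g[0:80,306:309].mean(1).astype(int))
C=cam("wrist",o);yaw=np.radians(o["orientation"][2])
for s in(.103,.1092,.1154,.1216):
    print(s,[(d,proj(C,np.array(o["tool_pos"])+np.array([0,0,-.0047])+R.from_euler("z",yaw).apply([s*np.cos(t)+.005*np.sin(t),0,-s*np.sin(t)+.005*np.cos(t)]))[1].round(1)) for d in(-10,-5,-2,0,2,5,10) for t in[np.radians(d)]])
E
python3 ring.py w8
```

```text
18.7 [ 0.51470769 -0.1542186   0.12606885] [0.72785655 0.91628473 1.45360541]
[214 214 214 214 214 215 220 170  97  85  82 134 213 218 216 216 216 216
 216 217 217 217 217 217 217 217 217 218 219 226 120  89  47  46 101 107
 105 105 105 105 105 105 105 105 105 106 105 105 105 106 106 106 105 105
 106 106 106 105 105 106 105 106 106 106 106 106 106 106 106 106 106 106
 107 106 106 106 107 107 107 106]
0.103 [(-10, np.float64(26.6)), (-5, np.float64(25.3)), (-2, np.float64(26.1)), (0, np.float64(27.2)), (2, np.float64(28.7)), (5, np.float64(31.7)), (10, np.float64(38.2))]
0.1092 [(-10, np.float64(-1.8)), (-5, np.float64(-1.0)), (-2, np.float64(1.1)), (0, np.float64(3.0)), (2, np.float64(5.4)), (5, np.float64(9.6)), (10, np.float64(18.2))]
0.1154 [(-10, np.float64(-31.9)), (-5, np.float64(-28.5)), (-2, np.float64(-24.8)), (0, np.float64(-21.9)), (2, np.float64(-18.5)), (5, np.float64(-12.9)), (10, np.float64(-2.1))]
0.1216 [(-10, np.float64(-63.7)), (-5, np.float64(-57.1)), (-2, np.float64(-51.7)), (0, np.float64(-47.6)), (2, np.float64(-43.1)), (5, np.float64(-35.9)), (10, np.float64(-22.7))]
```

The rings show about 5° still tip-down, so I'll lower another 12 mm.

Request:
apply_moves:
  targets:
    - {"travel":[0,0,4],"roll":0,"jaw":0}
    - {"travel":[0,0,4],"roll":0,"jaw":0}
    - {"travel":[0,0,4],"roll":0,"jaw":0}
    - {"travel":[0,0,0],"roll":0,"jaw":0}

```text
clock: 19.15
tool_pos: [0.5147, -0.1542, 0.1141]
orientation: [180.0, 0.0, -87.0]
force: [0.8, 1.5, 1.4]
opening: 0.0161
gripper_force: 30.0
```

```bash
python3 ring.py w9
```

```text
19.15 [ 0.51471179 -0.15416469  0.11410878] [0.80599894 1.48443206 1.43488179]
[220 199 107  85  87  73 214 221 219 218 218 219 219 219 219 219 219 219
 219 219 220 220 220 221 224 196 102  55  54  51  81 179 188 119 100 103
 103 104 103 104 104 104 104 104 104 105 104 104 104 104 105 105 105 105
 105 105 105 105 105 105 105 105 104 105 105 105 105 105 105 105 104 105
 105 105 105 106 105 106 105 105]
0.103 [(-10, np.float64(26.6)), (-5, np.float64(25.3)), (-2, np.float64(26.1)), (0, np.float64(27.2)), (2, np.float64(28.7)), (5, np.float64(31.7)), (10, np.float64(38.2))]
0.1092 [(-10, np.float64(-1.8)), (-5, np.float64(-1.0)), (-2, np.float64(1.1)), (0, np.float64(3.0)), (2, np.float64(5.4)), (5, np.float64(9.6)), (10, np.float64(18.2))]
0.1154 [(-10, np.float64(-31.9)), (-5, np.float64(-28.5)), (-2, np.float64(-24.8)), (0, np.float64(-21.9)), (2, np.float64(-18.5)), (5, np.float64(-12.9)), (10, np.float64(-2.1))]
0.1216 [(-10, np.float64(-63.7)), (-5, np.float64(-57.1)), (-2, np.float64(-51.7)), (0, np.float64(-47.6)), (2, np.float64(-43.1)), (5, np.float64(-35.9)), (10, np.float64(-22.7))]
```

Level to about 0.7°. I'll pull the rod straight out and check the notebook's middle in the other view.

Request:
apply_moves:
  targets:
    - {"travel":[-3,0,0],"roll":0,"jaw":0}
    - {"travel":[-6,0,0],"roll":0,"jaw":0}
    - {"travel":[-10,0,0],"roll":0,"jaw":0}
    - {"travel":[-15,0,0],"roll":0,"jaw":0}
    - {"travel":[-15,0,0],"roll":0,"jaw":0}
    - {"travel":[-8,0,-10],"roll":0,"jaw":0}
    - {"travel":[0,0,-20],"roll":0,"jaw":0}
    - {"travel":[0,0,-20],"roll":0,"jaw":0}
    - {"travel":[0,0,-15],"roll":0,"jaw":0}
    - {"travel":[0,0,0],"roll":0,"jaw":0}

```text
clock: 20.2
tool_pos: [0.5134, -0.0968, 0.1826]
orientation: [-179.7, 0.0, -87.0]
force: [0.6, 0.8, -1.3]
opening: 0.0158
gripper_force: 30.0
```

Run:
```python
from h import *
np.set_printoptions(precision=4,suppress=True)
for n,box in(("top",(160,260,270,400)),("scene",(240,350,415,480))):
    im=cv2.imread(f"pics/{n}0.png");x0,y0,x1,y1=box;g=cv2.cvtColor(im[y0:y1,x0:x1],cv2.COLOR_BGR2GRAY)
    t,m=cv2.threshold(cv2.GaussianBlur(g,(5,5),0),0,255,cv2.THRESH_OTSU);m=cv2.morphologyEx(m,cv2.MORPH_CLOSE,np.ones((9,9)))
    c=max(cv2.findContours(m,0,2)[0],key=cv2.contourArea);h=cv2.convexHull(c)
    q=cv2.approxPolyDP(h,8,True)[:,0]+[x0,y0];W=np.array([onz(cam(n),p,.012)[:2] for p in q]);print(n,q.tolist(),W,W.mean(0))
print(ctrl.get_obs()['tool_pos'])
plan([.419,.3585,.189],-87,10)
```

```text
top [[247, 281], [256, 374], [195, 382], [184, 289]] [[0.5335 0.1588]
 [0.3355 0.1393]
 [0.3196 0.2696]
 [0.5174 0.2951]] [0.4265 0.2157]
scene [[294, 362], [401, 409], [370, 479], [251, 422]] [[0.5335 0.1677]
 [0.3327 0.1446]
 [0.3151 0.2734]
 [0.5177 0.3021]] [0.4248 0.2219]
[ 0.5134 -0.0968  0.1826]
[-46.0, 7.0, -1.0] 0.0
[-46.0, 7.0, -0.0] 0.0
[-46.0, 7.0, -1.0] 0.0
[-46.0, 7.0, -1.0] 0.0
[-46.0, 7.0, -0.0] 0.0
[-46.0, 7.0, -1.0] 0.0
[-46.0, 7.0, -0.0] 0.0
[-46.0, 7.0, -1.0] 0.0
[-46.0, 7.0, -1.0] 0.0
[-46.0, 7.0, -0.0] 0.0
end [0.419  0.3588 0.1886] -87.0
```

Request:
apply_moves:
  targets:
    - {"travel":[-10,2,0],"roll":0,"jaw":0}
    - {"travel":[-25,4,0],"roll":0,"jaw":0}
    - {"travel":[-35,5,0],"roll":0,"jaw":0}
    - {"travel":[-35,5,0],"roll":0,"jaw":0}
    - {"travel":[-35,5,0],"roll":0,"jaw":0}
    - {"travel":[-35,5,0],"roll":0,"jaw":0}
    - {"travel":[-35,5,0],"roll":0,"jaw":0}
    - {"travel":[-35,5,0],"roll":0,"jaw":0}
    - {"travel":[-35,5,0],"roll":0,"jaw":0}
    - {"travel":[-35,5,0],"roll":0,"jaw":0}

```text
clock: 21.2
tool_pos: [0.4481, 0.2163, 0.179]
orientation: [179.9, -0.0, -87.0]
force: [0.7, -0.1, -0.9]
opening: 0.016
gripper_force: 30.0
```

Request:
apply_moves:
  targets:
    - {"travel":[-35,5,0],"roll":0,"jaw":0}
    - {"travel":[-35,5,0],"roll":0,"jaw":0}
    - {"travel":[-35,5,0],"roll":0,"jaw":0}
    - {"travel":[-25,5,0],"roll":0,"jaw":0}
    - {"travel":[-10,2,0],"roll":0,"jaw":0}
    - {"travel":[0,0,10],"roll":0,"jaw":0}
    - {"travel":[0,0,20],"roll":0,"jaw":0}
    - {"travel":[0,0,20],"roll":0,"jaw":0}
    - {"travel":[0,0,10],"roll":0,"jaw":0}
    - {"travel":[0,0,0],"roll":0,"jaw":0}

```text
clock: 22.2
tool_pos: [0.4196, 0.3517, 0.1179]
orientation: [179.9, -0.2, -87.1]
force: [-0.7, -0.4, -1.3]
opening: 0.0159
gripper_force: 30.0
```

Request:
apply_moves:
  targets:
    - {"travel":[0,0,0],"roll":0,"jaw":0}
    - {"travel":[0,0,0],"roll":0,"jaw":0}

```text
clock: 22.4
tool_pos: [0.4207, 0.3538, 0.1207]
orientation: [-179.9, 0.1, -87.0]
force: [-0.2, -0.0, -0.0]
opening: 0.0158
gripper_force: 30.0
```

```bash
python3 ring.py w10
python3 - <<'E'
from h import *
o=ctrl.get_obs();y=np.radians(o["orientation"][2])
tip=np.array(o["tool_pos"])+[.141*np.cos(y),.141*np.sin(y),-.0047];print("tip est",tip)
t=ctrl.snapshot("top")[:,:,::-1];s=ctrl.snapshot("scene")[:,:,::-1]
print(proj(cam("top"),tip),proj(cam("scene"),tip))
out=np.zeros((600,800,3),np.uint8)
out[:,:400]=cv2.resize(t[240:420,140:260],(400,600),interpolation=cv2.INTER_CUBIC)
out[:,400:]=cv2.resize(s[240:480,200:360],(400,600),interpolation=cv2.INTER_CUBIC)
cv2.imwrite("pics/c10.png",out)
E
```

```text
22.4 [0.42070751 0.35382458 0.12066432] [-0.22686246 -0.00833699 -0.00708229]
[191 157  86  73  73  65 187 195 192 192 192 192 192 192 193 193 193 193
 193 193 194 196 164 156 159 164  95  74  77  76  69  86  88  88  87  88
  88  88  88  88  88  87  88  88  88  88  89  88  88  89  89  88  88  88
  89  89  89  88  89  89  89  89  89  89  89  89  89  89  89  89  89  89
  89  89  89  89  90  89  89  90]
0.103 [(-10, np.float64(26.6)), (-5, np.float64(25.2)), (-2, np.float64(26.0)), (0, np.float64(27.1)), (2, np.float64(28.6)), (5, np.float64(31.6)), (10, np.float64(38.1))]
0.1092 [(-10, np.float64(-1.9)), (-5, np.float64(-1.1)), (-2, np.float64(1.0)), (0, np.float64(2.9)), (2, np.float64(5.3)), (5, np.float64(9.5)), (10, np.float64(18.0))]
0.1154 [(-10, np.float64(-31.9)), (-5, np.float64(-28.5)), (-2, np.float64(-24.9)), (0, np.float64(-22.0)), (2, np.float64(-18.7)), (5, np.float64(-13.0)), (10, np.float64(-2.3))]
0.1216 [(-10, np.float64(-63.7)), (-5, np.float64(-57.2)), (-2, np.float64(-51.8)), (0, np.float64(-47.7)), (2, np.float64(-43.3)), (5, np.float64(-36.1)), (10, np.float64(-22.9))]
tip est [0.42803437 0.21310734 0.11599003]
[211.1987006  335.12253122] [328.91493663 369.76349216]
```

View pics/c10.png

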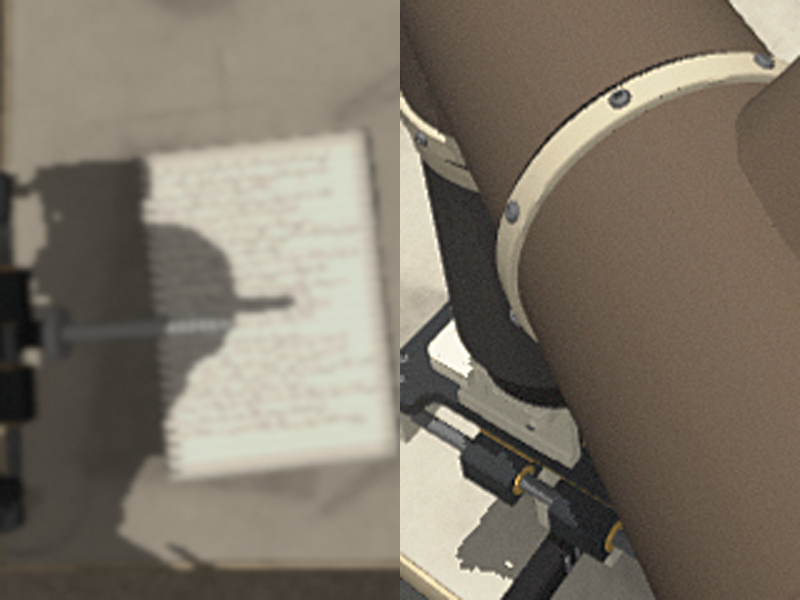

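The top view shows the tip at pixel (209,337.5) over the page, about 5 mm from its middle. The rings still read level. One small trim, then settle and hand in.

Request:
apply_moves:
  targets:
    - {"travel":[-2,-1,2],"roll":0,"jaw":0}
    - {"travel":[-2,-1,2],"roll":0,"jaw":0}
    - {"travel":[0,0,0],"roll":0,"jaw":0}
    - {"travel":[0,0,0],"roll":0,"jaw":0}
    - {"travel":[0,0,0],"roll":0,"jaw":0}
    - {"travel":[0,0,0],"roll":0,"jaw":0}
    - {"travel":[0,0,0],"roll":0,"jaw":0}

```text
clock: 23.25
tool_pos: [0.422, 0.3576, 0.1158]
orientation: [-180.0, 0.0, -87.0]
force: [-0.5, -0.1, -1.3]
opening: 0.0158
gripper_force: 30.0
```

Run:
```python
from plant import ctrl
o=ctrl.get_obs();print(o['tool_pos'],abs(o['qvel']).max(),o['gripper_force']);print(ctrl.close_job())
```

```text
[0.42204716 0.35763863 0.11579434] 0.11526521908877975 29.99981939792633
the job is handed in; nothing more can be done
None
```

The near tube is the open one: the collar was held against its mouth at about 15 N for about 1.5 s, then the rod was drawn out, and at 23 s the job was handed in with the gauge held level, its tip about 10 cm above the middle of the notebook; the far tube was not probed.

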